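# Lock the sorting peg in its bayonet slot

## Robot

A 7-joint arm with a two-finger parallel gripper is mounted at the origin on the work surface. World frame = base frame: x ahead of the robot, y to its left, z up, the work surface at z = 0. Lengths are in m, angles in rad, forces in N, time in s.
With the tool pointing down it reaches from about 0.4 to 0.75 m from the base axis. Payload 19.5 kg.
Tool frame: the origin (TCP) lies midway between the tips of the shut fingers; the grasp point (between the pads) lies 19 mm behind it; y points along the fingers, z is the direction in which the jaws open and shut, and the axes are right-handed (so a half turn about y gives the same grasp; the last joint's range is limited). The gripper opens to 85 mm and grips with 20 to 120 N. Pads are 22 mm wide; open, the fingers measure 114 mm over their backs; the gripper's body (76 mm by 85 mm) begins 54 mm behind the grasp point. The pads swing forward as they close: fully open they stand 13 mm farther back than shut.
Start: joints at [-1.271, 0.707, -0.028, 1.485, 0.022, 0.951, -0.075], TCP at [0.193, 0.542, 0.231] pointing down, gripper open.
Joint ranges: [-2.71, 2.71], [-0.32, 2.16], [-1.57, 1.52], [0, 2.45], [-1.46, 4.6], [0, 2.02], [-2.83, 2.83]. Speed limits (rad/s): [1.89, 1.89, 2.57, 2.57, 3.01, 3.01, 3.01].

## Interface

Orientations are given as [roll, pitch, yaw] about the fixed x, y, z axes, in that order (R = Rz(yaw) Ry(pitch) Rx(roll)).
In Python, from bench import robot, ik, monitor, read_camera, camera_model gives the robot as it stands. Calls block until the motion is done:
- robot.move_pose(position, orientation): joint-space move of the TCP to a pose.
- robot.movel(position, ori=None, velocity=0.15): straight line of the TCP; ori=None keeps the orientation; velocity is the mean speed in m/s.
- robot.set_joints(angles): joint-space move.
- robot.let_go() and robot.grab(): open the fingers fully, or close them until they stop; the grip force is fixed at half the most.
- robot.hold(seconds).
- ik(position, orientation): joint angles nearest the present ones, or None.
- monitor.read_state(): the state.
- read_camera(name): name is "side" or "top"; returns the picture (384x512x3 uint8, red, green, blue); there is no depth.
- camera_model(name): a dict with "fx", "fy", "cx", "cy" (pixels), "camera_from_world" (4x4, takes a point from world to camera coordinates). Camera axes: x right, y down, z forward; pixel columns grow to the right and rows downward; lengths in m; the calibration is good to about 2 mm. A picture is of the moment at which its call begins. camera_model takes no time and is no camera call.
A pose or a line that the arm cannot do raises robot.MotionError and nothing moves.
- robot.hand_in(): hands the job in, once; it reports no verdict.
The state is a dict: "time": time; "q": joint angles; "dq": joint speeds; "effort": joint torques, N m; "tool_pos": TCP position; "eef_rot": TCP orientation; "wrist_force": force on the tool from outside, world axes, zero at the start; "wrist_torque": the same for the moment, N m; "finger_gap": opening from 0.0 (shut) to 1.0 (fully open).
Only numpy, scipy, OpenCV 4.12 (cv2) and the standard library are available. Lean on these libraries where they do the work, as an engineer would, in place of code of your own. Each camera call takes 0.05 s, during which the arm holds its last target.

## Task

Lock the wooden sorting peg that stands in the L-shaped slot of the brass plate: with the fingertips, push it gently along the long leg of the slot, round the corner, and along the short leg until it is fully home at the closed end, then take the hand away. The peg is only pushed: do not lift it or tip it over, and leave everything else on the bench where it is.

Things in the scene. Friction and masses are not known exactly. Their poses are not given: they have to be found in the camera images.
- peg: Loose wooden sorting peg, 120 g, upright. Round collar 44 mm wide, 14 mm tall, resting on the plate's top; stem 18 mm and head 24 mm wide reach 42 mm above the plate; under the collar a brass pin 16 mm wide, 10 mm long, in the slot (2 mm play each side). Origin on its axis at the pin's foot, 10 mm under the collar; z up. Only friction (about 1 N) holds it. Starts in the long leg, 50 to 108 mm from the corner.
- gate: Fixed brass plate on a board, 150 (x) by 190 (y) mm, top 26 mm above the bench. Origin: centre of its underside, z up. L-shaped slot 20 mm wide, 12 mm deep, ends closed. The peg's axis can follow the long leg along the plate's +y, at x = +30 mm, from y = -60 to the corner at y = +50 mm; then the short leg along -x, at y = +50 mm, to x = -37 mm.
- corner (a point): The corner of the slot, level with the plate's top, on both centre lines (x +30, y +50 mm on the plate). A peg standing here has 2 mm play to the wall that ends the long leg.
- home (a point): The closed end of the short leg, level with the plate's top (x -37, y +50 mm on the plate, 67 mm from the corner): where the peg's axis stands when its pin touches the end wall.
- octagon_in: Bystander: ivory glazed octagon tile, 50 mm across flats, 10 mm thick, lying on the brass plate in the inside of the L, about at x -37, y -47 mm of the plate. Origin at the centre of its underside.
- octagon_out: Bystander: the same ivory octagon tile, lying on the bench beside the plate's -y end. Origin at the centre of its underside.
- black_square: Bystander: black glazed square tile, 70 x 70 x 12 mm, on the bench beside the plate's +y end. Origin at the centre of its underside.
- spare_peg: Bystander: plain wooden peg without collar, 26 mm across, 55 mm tall, standing on the bench off the plate's -x, +y corner. Origin at the centre of its underside.
- hammer: Bystander: tapping hammer lying on the bench to one side, 245 mm long, horn handle to its -x, steel head 24 x 85 x 22 mm. Origin under its middle.
- clay_rule: Bystander: glazed clay rule lying flat along the far edge of the bench, 34 x 260 x 10 mm. Origin at the centre of its underside.
- bowl: Bystander: glazed bowl, 110 mm across, 50 mm tall, on the bench on the other side from the hammer. Origin at the centre of its underside.
There are look-alikes about, which are no part of the job. What is shaped like the peg but blue or pink is not meant.

How it is judged:
By the outcome, as a careful person would: the job done as asked, in the order asked, and still so for the second after the job is handed in, with the robot touching nothing.
It also fails if it takes over 48 s, if anything falls off the work surface, if the arm or the gripper's body presses on something with over 40 N, if the wrist force passes 120 N, or if a joint passes its speed limit or range.

## Working session

There is one attempt and no reset: what is moved stays moved. The work goes in short steps, each a Python script; the robot and the scene stay as the last script left them, time stands still between calls to the robot, and variables do not carry over. Pictures are saved under pics/ and viewed, and the job is handed in when it is done.

```bash
mkdir -p pics; python3 - <<'E'
from bench import *
import cv2,numpy as np
for n in("top","side"):
    im=read_camera(n);cv2.imwrite(f"pics/{n}0.png",im[:,:,::-1]);np.save(f"pics/{n}0.npy",im)
    c=camera_model(n);print(n,c["fx"],c["cx"],c["cy"]);print(np.round(c["camera_from_world"],3))
s=monitor.read_state();print(s["time"],s["tool_pos"],s["eef_rot"],s["finger_gap"])
E
```

```text
top 414.75810147041165 256.408428025101 188.8424503172555
[[ 0.029 -0.999  0.027 -0.034]
 [-0.98  -0.034 -0.197  0.593]
 [ 0.197 -0.021 -0.98   1.092]
 [ 0.     0.     0.     1.   ]]
side 446.8518335792367 254.47189145319558 191.71560636152518
[[ 0.973 -0.232 -0.01  -0.564]
 [-0.18  -0.725 -0.664  0.131]
 [ 0.146  0.648 -0.747  1.598]
 [ 0.     0.     0.     1.   ]]
0.1 [0.19265552 0.54151275 0.23089644] [-1.57176385e+00  3.84531505e-06 -3.41834085e-01] 1.001044368019246
```

View pics/top0.png

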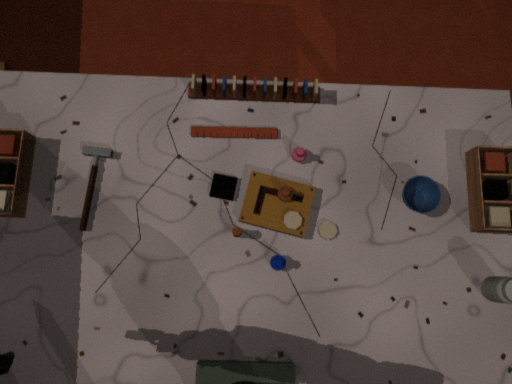

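View pics/side0.png

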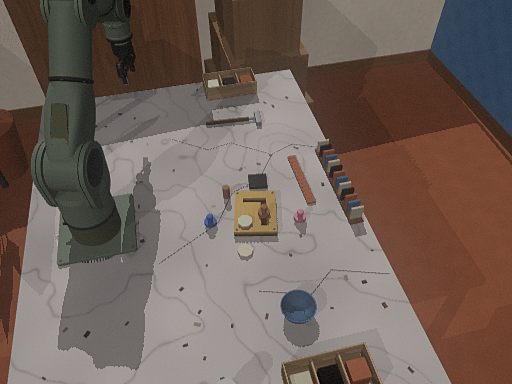

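The top view shows the brass plate near (278,203), with the wooden peg on it at (286,193). The blue look-alike is at (278,262), the pink one at (299,154) and the plain spare peg at (237,232). The wooden, collared peg in the slot fits the description. I'll confirm it in an enlarged crop.

```bash
cat > h.py <<'E'
from bench import *
import cv2,numpy as np
def ray(n,px,z):
    c=camera_model(n);T=c["camera_from_world"];R=T[:3,:3];o=-R.T@T[:3,3]
    d=R.T@np.array([(px[0]-c["cx"])/c["fx"],(px[1]-c["cy"])/c["fy"],1]);return o+d*(z-o[2])/d[2]
def proj(n,p):
    c=camera_model(n);T=c["camera_from_world"];q=T[:3,:3]@np.array(p)+T[:3,3]
    return np.array([c["fx"]*q[0]/q[2]+c["cx"],c["fy"]*q[1]/q[2]+c["cy"]])
E
python3 - <<'E'
from h import *
for n,(x,y,w,h) in dict(top=(225,150,110,100),side=(200,160,120,110)).items():
    im=np.load(f"pics/{n}0.npy")
    cr=im[y:y+h,x:x+w,::-1]
    cv2.imwrite(f"pics/{n}0c.png",cv2.convertScaleAbs(cv2.resize(cr,None,fx=5.4,fy=5.4,interpolation=cv2.INTER_CUBIC),alpha=1.5))
    hsv=cv2.cvtColor(im,cv2.COLOR_RGB2HSV)
    m=cv2.inRange(hsv,(15,110,60),(28,255,255))
    cs,_=cv2.findContours(m,cv2.RETR_EXTERNAL,cv2.CHAIN_APPROX_NONE)
    c=max(cs,key=cv2.contourArea);r=cv2.minAreaRect(c);h=cv2.convexHull(c)
    eps=2
    q=cv2.approxPolyN(c,4) if hasattr(cv2,'approxPolyN') else cv2.boxPoints(r)
    q=q.reshape(-1,2);print(n,cv2.contourArea(c),r,q.tolist())
    P=[ray(n,p,.026)[:2] for p in q];print(np.round(P,4).tolist(),[round(float(np.linalg.norm(P[i]-P[i-1])),4) for i in range(4)])
E
```

```text
top 3363.0 ((276.95343017578125, 203.73165893554688), (67.43390655517578, 52.20849609375), 14.38139533996582) [[315, 187], [303, 237], [238, 220], [251, 170]]
[[0.6119, -0.1841], [0.4676, -0.1505], [0.5096, 0.0332], [0.6556, 0.0012]] [0.1904, 0.1481, 0.1884, 0.1494]
side 1595.0 ((255.0, 212.0), (42.0, 42.0), 90.0) [[274, 191], [277, 233], [233, 233], [235, 191]]
[[0.6545, -0.0015], [0.614, -0.1918], [0.4662, -0.1554], [0.5126, 0.0337]] [0.1462, 0.1946, 0.1522, 0.1947]
```

View pics/top0c.png

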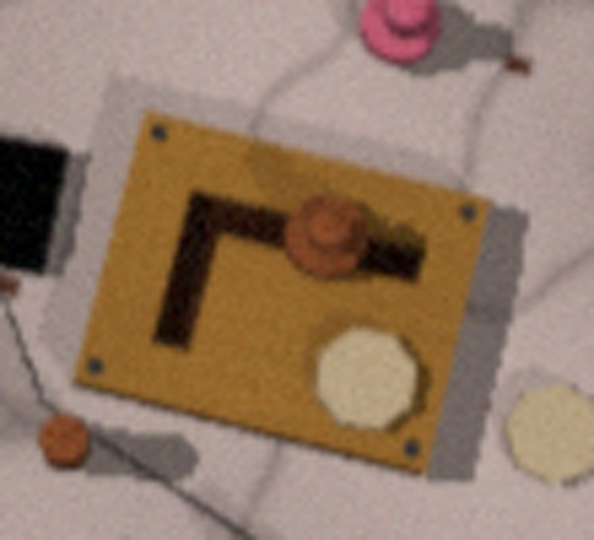

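View pics/side0c.png

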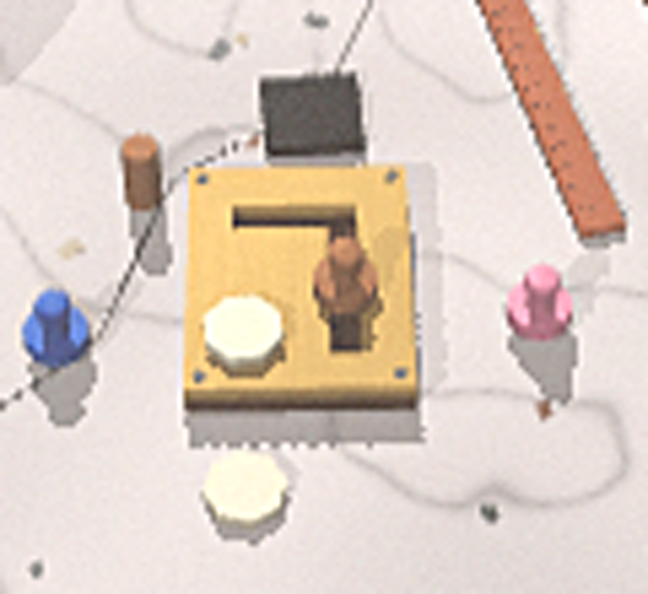

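The crops confirm it. The wooden, collared peg stands in the long leg of the slot, with its collar at crop (327,238), which is about top pixel (285.6,194). Next I'll measure the plate frame and the peg.

```bash
python3 - <<'E'
from h import *
psi=-0.227
R=np.array([[np.cos(psi),-np.sin(psi)],[np.sin(psi),np.cos(psi)]])
C=np.array([.5612,-.0758])
im=np.load("pics/top0.npy")
# slot landmarks from top crop: corners (outer) (192,193), end of short leg (153..188,345), long end (420,~258)
for nm,p in dict(outer=(193,192),shortA=(152,342),shortB=(187,350),longA=(427,243),longB=(415,283),inner=(221,232),scr1=(158,133),scr2=(467,213),scr3=(411,447),scr4=(95,366)).items():
    px=(p[0]/5.4+225-.4,p[1]/5.4+150-.4)
    w=ray("top",px,.026)[:2];print(nm,np.round((R.T@(w-C))*1e3,1))
for n,pts in dict(top=[((330,228),.068),((327,238),.040)],side=[((344,250),.066),((345,292),.040)]).items():
    o=(225,150) if n=="top" else (200,160)
    for p,z in pts:
        w=ray(n,(p[0]/5.4+o[0]-.4,p[1]/5.4+o[1]-.4),z)[:2];print(n,z,w,np.round((R.T@(w-C))*1e3,1))
for y in(psi,psi+np.pi/2,psi-np.pi/2,psi+np.pi):
    print(y,[None if (q:=ik([*(C+R@np.array(p)),.15],[-np.pi/2,0,y])) is None else np.round(q,2).tolist() for p in([.03,-.05],[.075,.05])])
s=monitor.read_state();print(s["wrist_force"],s["time"])
E
```

```text
outer [38.4 59. ]
shortA [-44.8  59.6]
shortB [-44.1  40.8]
longA [ 43.7 -67.7]
longB [ 21.2 -66.5]
inner [21.3 39.3]
scr1 [64.7 85.1]
scr2 [ 65.  -84.6]
scr3 [-63.4 -84.6]
scr4 [-64.6  85.1]
top 0.068 [ 0.5866566  -0.09610186] [ 29.4 -14.1]
top 0.04 [ 0.58677822 -0.09723392] [ 29.7 -15.1]
side 0.066 [ 0.58954157 -0.09452507] [ 31.8 -11.9]
side 0.04 [ 0.58681587 -0.10848099] [ 32.3 -26.1]
-0.227 [[0.32, 0.85, -0.31, 1.51, 0.32, 0.84, 1.24], [0.12, 0.92, -0.24, 1.29, 0.23, 0.96, 1.19]]
1.3437963267948965 [[0.5, 0.92, -0.72, 1.5, 0.68, 0.99, 2.51], [0.3, 0.98, -0.68, 1.28, 0.63, 1.09, 2.47]]
-1.7977963267948966 [[0.09, 0.84, 0.17, 1.52, -0.18, 0.8, 0.1], [-0.08, 0.93, 0.24, 1.29, -0.23, 0.94, -0.03]]
2.9145926535897932 [[-0.14, 0.94, 0.68, 1.52, -0.68, 0.93, -1.04], [-0.26, 1.01, 0.7, 1.3, -0.67, 1.06, -1.27]]
[ 0.04431286  0.62610738 -1.10652537] 0.1
```

```bash
cat >> h.py <<'E'
psi=-0.227;Rp=np.array([[np.cos(psi),-np.sin(psi)],[np.sin(psi),np.cos(psi)]]);C=np.array([.5612,-.0758])
def W(x,y,z): return [*(C+Rp@np.array([x,y])),z]
def pl(s): return np.round(np.r_[Rp.T@(np.array(s["tool_pos"][:2])-C),s["tool_pos"][2]]*1e3,1)
def fp(s): return np.round(np.r_[Rp.T@np.array(s["wrist_force"][:2]),s["wrist_force"][2]],2)
def rep(t=""):
    s=monitor.read_state();print(t,round(s["time"],2),pl(s),fp(s));return s
def shot(tag):
    for n,(x,y,w,h) in dict(top=(225,150,110,100),side=(200,160,120,110)).items():
        im=read_camera(n);np.save(f"pics/{n}{tag}.npy",im)
        a=cv2.resize(im[y:y+h,x:x+w,::-1],(440,400),interpolation=cv2.INTER_CUBIC)
        L=a if n=="top" else np.hstack([L,a])
    cv2.imwrite(f"pics/{tag}.png",cv2.convertScaleAbs(cv2.resize(L,(800,364)),alpha=1.4))
E
python3 - <<'E'
from h import *
robot.grab();rep("shut")
robot.move_pose(W(.030,-.062,.11),[-np.pi/2,0,psi-np.pi/2]);rep("above")
robot.movel(W(.030,-.062,.032),velocity=.06);rep("down")
shot("a1")
E
```

```text
shut 0.87 [-498.   518.7  231.3] [ 0.25  0.05 -0.43]
above 3.67 [ 30.  -61.1 110.1] [ 0.42  0.17 -0.36]
down 5.12 [ 30.2 -62.   32.4] [-0.03  0.04 -0.53]
```

View pics/a1.png

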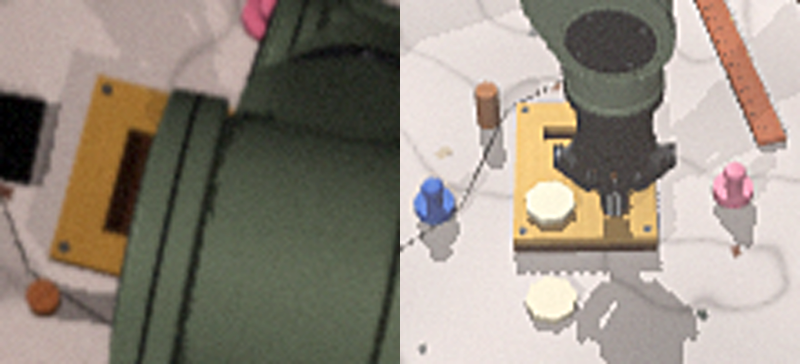

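The side view shows the shut fingertips in the long leg behind the peg, at about (615,205), and clear of the octagon. Force noise is about 0.5 N. Next I'll push along the long leg, then finish in small steps while watching the force.

```bash
python3 - <<'E'
from h import *
for y in(-.030,-.01,.010): robot.movel(W(.030,y,.032),velocity=.03);rep()
y=.010
while y<.024:
    y+=.001;robot.movel(W(.030,y,.032),velocity=.02);s=rep()
    if fp(s)[1]<-4: break
E
```

```text
6.43 [ 30.  -30.1  32. ] [ 1.14 -0.75 -1.13]
 7.25 [ 30.  -10.1  32. ] [-0.08  0.5   0.68]
 8.07 [30.   9.9 32. ] [-0.37 -0.35 -0.34]
 8.32 [30.  10.9 32. ] [-0.14 -0.49  0.09]
 8.57 [30. 12. 32.] [-0.28 -0.2   0.67]
 8.82 [30.  13.1 32. ] [-0.13 -0.62 -0.16]
 9.07 [30.  14.1 32. ] [ 0.2   0.67 -0.39]
 9.32 [30.  15.1 32. ] [0.05 0.08 0.78]
 9.57 [30.  16.1 32. ] [ 0.57 -0.08  0.44]
 9.82 [30.  17.1 32. ] [ 0.11 -0.81  0.19]
 10.07 [30.  18.1 32. ] [0.54 0.28 0.28]
 10.32 [30.  19.1 32. ] [ 0.23 -0.07 -0.29]
 10.57 [30.  19.9 32. ] [-0.05 -1.19  0.97]
 10.82 [30.1 20.2 32.1] [-0.07 -6.06  1.87]
```

```bash
python3 - <<'E'
from h import *
robot.movel(W(.030,.0,.032),velocity=.06);rep()
robot.movel(W(.030,-.01,.10),velocity=.15)
robot.move_pose(W(.085,.051,.11),[-np.pi/2,0,psi]);rep()
shot("a2")
E
```

```text
11.32 [30.  -0.1 32. ] [-1.1   0.04 -0.22]
 12.98 [ 84.5  50.9 109.3] [-0.68 -0.38  0.45]
```

View pics/a2.png

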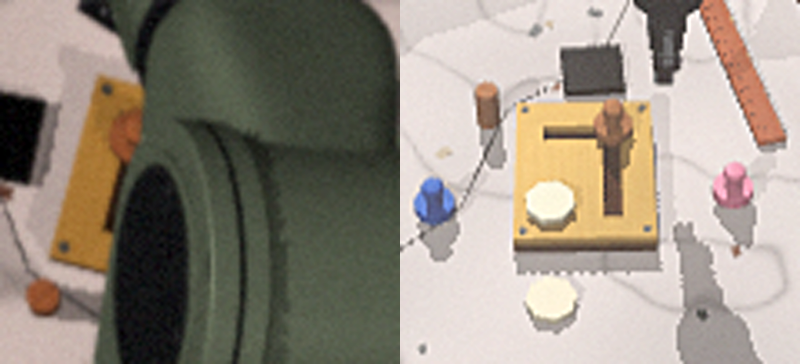

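The peg stands upright at the corner, at side crop (613,120). Next is the short leg.

```bash
python3 - <<'E'
from h import *
robot.movel(W(.076,.051,.11),velocity=.1)
robot.movel(W(.076,.051,.032),velocity=.08);rep("down")
x=.066;y=.051
while x>.005:
    robot.movel(W(x,y,.032),velocity=.03);s=rep()
    if fp(s)[0]>4: print("STOP early");break
    x-=.01
else:
  while x>-.012:
    x-=.001;robot.movel(W(x,y,.032),velocity=.02);s=rep()
    if fp(s)[0]>4: break
E
```

```text
down 14.46 [76.3 51.1 32.5] [-0.08 -0.85  0.15]
 14.94 [66.  51.  32.2] [ 0.43 -0.45  0.21]
 15.43 [55.9 51.  32.1] [0.18 0.5  0.06]
 15.91 [45.9 51.  32. ] [ 0.53 -0.21  0.22]
 16.39 [35.9 51.  32.1] [ 0.26 -0.51  0.06]
 16.88 [25.9 51.  32. ] [-0.65 -0.82 -0.2 ]
 17.36 [15.9 51.  32. ] [-0.26  0.59  1.17]
 17.84 [ 5.9 51.  32. ] [0.05 0.15 0.49]
 18.54 [-4.8 51.  32.1] [ 2.52 -1.05  0.41]
 18.79 [-5.  51.1 32.3] [ 7.   -0.66  1.32]
```

```bash
python3 - <<'E'
from h import *
robot.movel(W(.02,.051,.032),velocity=.06);rep()
robot.movel(W(.03,.051,.14),velocity=.12)
robot.move_pose([.35,.35,.25],[-np.pi/2,0,psi]);rep()
shot("a3")
im=np.load("pics/topa3.npy");print(im.shape)
hsv=cv2.cvtColor(im,cv2.COLOR_RGB2HSV)
b=np.load("pics/top0.npy");d=cv2.absdiff(im,b).max(2);d=(d>40).astype('u1');
cs,_=cv2.findContours(d,0,2);print([cv2.boundingRect(c) for c in cs if cv2.contourArea(c)>15])
E
```

```text
19.38 [19.5 51.  31.8] [-0.48 -0.14  2.31]
 22.15 [-300.7  366.9  249.7] [ 0.13 -0.07 -0.6 ]
(384, 512, 3)
[(0, 355, 13, 19), (410, 354, 24, 16), (125, 326, 278, 58), (288, 296, 15, 12), (217, 274, 79, 29), (290, 268, 222, 116), (0, 227, 162, 157), (254, 203, 7, 10), (278, 191, 10, 7)]
```

View pics/a3.png

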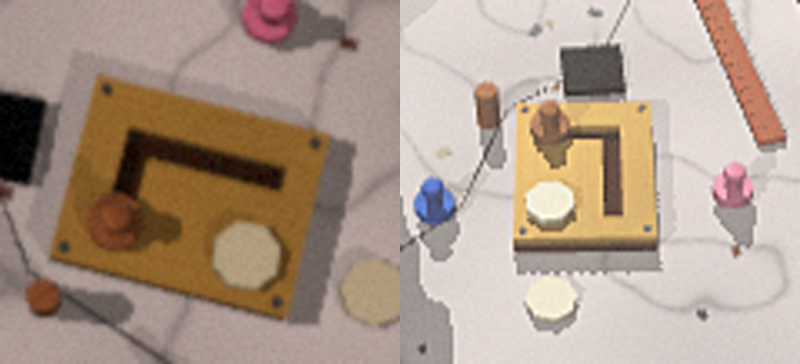

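```bash
python3 - <<'E'
from h import *
for p,z in(((114,221),.040),((117,211),.068)):
    w=ray("top",(p[0]/3.636+225-.4,p[1]/3.64+150-.4),z)[:2];print(np.round(Rp.T@(w-C)*1e3,1))
robot.hand_in()
E
```

```text
[-37.3  52.6]
[-33.6  52. ]
the job is handed in; nothing more can be done
```

The peg is home at the closed end of the short leg, standing upright, and the job is handed in. With the fingers shut, I pushed its collar along the long leg to the corner wall, then along the short leg to the end wall, and took the hand away.

- **Force at the stops:** the wrist force rose to about 6 N at the corner wall and 7 N at the end wall. The tool position at the end put the peg's axis at about x -37 mm, as expected for home.
- **Last pictures:** the collar measured (-37, +53) mm on the plate, against a home point of (-37, +50) mm. The head measured x = -34 mm, which disagrees with the collar by about 4 mm. I took that as hand-picked pixel error, because both views show the peg upright.
- **Everything else:** in the cropped views both octagons, the black square, the spare peg and the look-alikes stand where they were. Comparing the full top pictures from before and after, the only changes away from the arm and its shadow were on the plate, at the peg's old and new places. That comparison also covers the hammer, rule and bowl.
- **Time:** about 22 s of the 48 s was used.

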